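# Vent the vacuum desiccator and crack its lid

### The arm

A 6-joint arm with a two-finger parallel gripper is mounted at the origin on the work surface. World frame = base frame: x ahead of the robot, y to its left, z up, the work surface at z = 0. Lengths are in mm, angles in rad, forces in N, time in s.
With the tool pointing down it reaches from about 350 to 975 mm from the base axis. Payload 7.1 kg.
Tool frame: the origin (TCP) lies between the finger pads; the fingertips stand 19 mm ahead of it and the grasp point (between the pads) is the TCP; z points along the fingers, y is the line along which they close (so a half turn about z gives the same grasp; the last joint's range is limited). The gripper opens to 88 mm and grips with 3 to 60 N. Pads are 20 mm wide; open, the fingers measure 115 mm over their backs; the gripper's body (75 mm by 178 mm) begins 61 mm behind the grasp point.
Start: joints at [-1.35, 0.423, 1.63, -0, 1.089, -0.019], TCP at [148.462, -607.095, 241.675] pointing down, gripper open.
Joint ranges: [-3, 3], [-0.9, 2.11], [0.09, 2.58], [-1.31, 4.45], [0.11, 2.69], [-2.54, 2.54]. Speed limits (rad/s): [2.39, 2.39, 3.01, 3.14, 3.14, 3.14].

### API

Orientations are given as a rotation vector (axis times angle).
In Python, from workcell import ctrl gives the robot as it stands.
- The arm moves only by the tool arm_command, never from a script. Its argument "series" is a list of rows, each an object with "linear": the shift along the tool's x, y, z in m, a list of three; "turn": the turn about the tool's z in rad. A call has 1 to 10 rows; each row shifts and turns the commanded pose from where the row before left it, along the tool's axes as they then stand; what a row does not reach is not made up. A row lasts 1/10 s, in which the tool goes at most 50 mm and 8.59 degrees, less where a joint would pass 70% of its speed; a pose out of reach is approached as far as the arm can. A call with a gripper value outside its range is refused whole. "jaw" is the opening, from -1 (shut) to 1 (fully open), set as the call begins (left out, the last holds). The fingers move at their own pace and stop on an object; the grip force is fixed at half the most. Time passes only in rows, so rows that do not move let the fingers close. It gives the time, the measured TCP pose, the force, the opening and the grip force at its end, in the units of the state.
- ctrl.get_obs(): the state, without advancing time (a new reading comes with each control period).
- ctrl.get_image(name): name is "side" or "top"; returns a dict with "frame" (384x512x3 uint8, blue, green, red), "fx", "fy", "cx", "cy" (pixels), "k1" (the pictures are not rectified: a ray, as slopes to the right and down, at radius r is drawn at 1 + k1 r^2 times it, then the intrinsics apply), "rvec" (rotation vector, rad) and "tvec" (3), from world to camera coordinates, as OpenCV has them. Camera axes: x right, y down, z forward; pixel columns grow to the right and rows downward; lengths in mm; the calibration is good to about 2 mm. A picture is of the moment at which its call begins. There is no depth.
- ctrl.close_job(): hands the job in; it is judged then, once.
The state is a dict: "t": time; "qpos": joint angles; "qvel": joint speeds; "joint_torque": joint torques, N m; "ee_pos": TCP position; "orientation": TCP orientation; "ft_force": force on the tool from outside, world axes, zero at the start; "moment": the same for the moment, N m; "width": finger opening in mm; "grasp_force": force on a finger pad.
Only numpy, scipy, OpenCV 4.12 (cv2) and the standard library are available. Lean on these libraries where they do the work, as an engineer would, in place of code of your own. Each camera call takes 0.05 s, during which the arm holds its last target. There are 200 camera calls.

### The job

Vent the vacuum desiccator and crack it open: turn the tap key on its side tube a quarter turn clockwise until it lies in line with the tube, then take the lid by its knob, pull it straight up until it breaks free of the sticky O-ring, and hold it level about 2 cm above the rim without letting it fly up. The job finishes while you are still holding the lid there, clear of the base and steady, with the tap left open and the other things on the bench left alone.

Things in the scene. Friction and masses are not known exactly. Their poses are not given: they have to be found in the camera images.
- desiccator: White round base of a vacuum desiccator, standing fast on the bench, 110 mm high; rim flange 192 mm across, 16 mm thick. Origin: centre of its underside on the bench, z up. A horizontal tube, 84 mm above the bench, runs out along its -y axis to 209 mm from the centre and carries the tap, whose upright barrel (26 mm across, top 104 mm above the bench) stands 165 mm from the centre.
- rim (a point): Centre of the top of the base's rim, 110 mm above the bench; axes as the base's. The O-ring in the mouth grips the lid's spigot: with the tap open it resists the first 5 mm of lift with a peak of about 11 to 16 N besides the lid's weight, then lets go; from 13 mm on nothing holds the lid.
- tap_key (a joint): Turn of the tap key in rad, growing clockwise seen from above: 0 = shut (key across the tube), 1.57 = fully open (key in line with the tube, at a stop). Starts between 0 and 0.3, stays where it is left, turns with about 0.04 N m. While the tap is shut the vacuum holds the lid down: it will not lift.
- key_grip (a point): Centre of the tap key's grip, a grey bar 46 mm long (along this point's x axis), 12 mm thick (its y) and 20 mm high, on a vertical stem 13 mm across. The point turns with the key; it lies 132 mm above the bench, 165 mm from the base's centre. Under the bar there are 18 mm of free space down to the tap's barrel.
- lid: Clear, faintly blue domed lid, loose, 0.3 to 0.46 kg, lying on the rim. Origin: on its axis, in the plane of its flange's underside, which rests on the rim; z up. Flange 188 mm across, 8 mm thick; dome up to 44 mm above the origin (60 mm across at 43 mm, 116 mm at 36 mm, 150 mm at 22 mm); below the flange a spigot reaches 16 mm down into the mouth.
- knob_grip (a point): Point on the axis of the lid's grey mushroom knob, 67 mm above the lid's origin (177 mm above the bench with the lid on), near mid-height of the round shank, 34 mm across, 55 to 77 mm above the origin. Over it a lip 42 mm across, up to 84 mm above the origin; under it a neck 26 mm across, down to the dome.
- vial_rack: Bystander, leave alone: clear rack 100 x 130 x 34 mm holding blue-capped 2 mL vials (43 mm high in all). Origin: centre of its underside.
- drop_bottle: Bystander, leave alone: white bottle with red cap, 36 mm across, 88 mm high. Origin: centre of its underside.
- glue_can: Bystander, leave alone: small can with red label, 34 mm across, 85 mm high. Origin: centre of its underside.
- beaker: Bystander, leave alone: glass beaker, 52 mm across, 70 mm high. Origin: centre of its underside.
- grease_pot: Bystander, leave alone: low white screw pot, 56 mm across, 34 mm high. Origin: centre of its underside.
- pipette: Bystander, leave alone: white pipette lying flat, about 240 mm long, 24 mm high. Origin: centre of its underside.
- spanner: Bystander, leave alone: small steel spanner lying flat, 140 mm long. Origin: centre of its underside.
Mind the look-alikes: they are no part of the job. Of the things that look like the lid, the middle-sized one is meant.

How it is judged (in metres and radians):
On the way, in this order (a step that is already met when the one before it is completed fails the run):
1. the tap is open: its key lies in line with the tube (turned past 1.25 rad) (value of joint tap_key above 1.25 rad), for 0.2 s.
2. the lid is broken free of the O-ring and lifted more than 14 mm above the rim (z of knob_grip in the frame of rim above 0.081 m), for 0.2 s.
At the end, for the whole second after the job is handed in: The fingers hold the lid 14 to 30 mm above the rim, centred over it within 20 mm, level within 0.12 rad, still (under 20 mm/s) and not touching the base; the tap key is turned past 1.25 rad (z of knob_grip in the frame of rim between 0.081 and 0.097 m and horizontal distance between lid and rim below 0.02 m and angle between lid's own z axis and vertical below 0.12 rad and contact force between lid and the fingers above 1 N and contact force between lid and desiccator below 0.3 N and linear speed of lid below 0.02 m/s and value of joint tap_key above 1.25 rad); the arm keeps its last pose, push and grip.
It fails at once if the lid flew up: more than 50 mm above the rim (z of knob_grip in the frame of rim above 0.117 m).
It fails at once if a bystander was disturbed: shifted by more than 30 mm (distance of any of vial_rack, drop_bottle, glue_can, beaker, grease_pot, pipette, spanner from where it was at the start of the episode above 0.03 m).
It also fails if it takes over 48 s, if anything falls off the work surface, if the arm or the gripper's body presses on something with over 40 N, if the wrist force passes 120 N, or if a joint passes its speed limit or range.

## Working session

There is one attempt and no reset: what is moved stays moved. The work goes in short steps, Python scripts to look and compute and a tool call to move; the robot and the scene stay as the last step left them, time stands still between calls to the robot, and variables do not carry over. Pictures are saved under pics/ and viewed, at most 10 in all, crops included, and the job is handed in when it is done.

Besides the shell and the picture viewer there is one more tool, called after "Request:" in YAML: its name, and indented under it one key for each argument. arm_command: Moves the arm, as the interface text tells. Its arguments: {"type":"object","properties":{"series":{"type":"array"},"jaw":{"type":"number"}},"required":["series"]}

```bash
mkdir -p pics; cat > h.py <<'E'
import numpy as np, cv2
from workcell import ctrl
def cam(n):
    d=ctrl.get_image(n); d['R']=cv2.Rodrigues(np.array(d['rvec'],float))[0]; d['t']=np.array(d['tvec'],float).ravel(); return d
def ray(d,u,v):
    x=np.array([(u-d['cx'])/d['fx'],(v-d['cy'])/d['fy']]); y=x.copy()
    for _ in range(20): y=x/(1+d['k1']*(y@y))
    return -d['R'].T@d['t'], d['R'].T@np.array([*y,1])
def onz(d,u,v,z):
    o,r=ray(d,u,v); return o+r*(z-o[2])/r[2]
def proj(d,P):
    c=d['R']@np.array(P,float)+d['t']; y=c[:2]/c[2]; y=y*(1+d['k1']*(y@y)); return y*[d['fx'],d['fy']]+[d['cx'],d['cy']]
E
python3 - <<'E'
from h import *
for n in('top','side'):
    d=cam(n); cv2.imwrite(f'pics/{n}0.png',d['frame']); print(n,d['fx'],d['k1'],-d['R'].T@d['t'],d['R'])
print(ctrl.get_obs())
E
```

```text
top 442.8878398572634 0.027075847963856755 [ 422.82324352   37.77818108 1735.95361507] [[ 0.02780689 -0.99960948 -0.00276873]
 [-0.99470688 -0.02739621 -0.0990337 ]
 [ 0.09891917  0.0055079  -0.99508023]]
side 408.5808312820932 0.04994316166398442 [ 91.84082251 870.38169833 950.73695596] [[-0.8719916  -0.48948496  0.00592693]
 [-0.31989623  0.56063    -0.76378034]
 [ 0.37053617 -0.66790604 -0.64544904]]
{'t': 0.1, 'qpos': array([-1.34999467e+00,  4.23796642e-01,  1.63060047e+00, -3.09531610e-06,
        1.08862770e+00, -1.89678986e-02]), 'qvel': array([-0.00042349, -0.00092788, -0.00043894,  0.00252533,  0.00019449,
        0.0005887 ]), 'joint_torque': array([-3.29379463e-04, -5.45612848e+01, -2.74324554e+01,  6.45139511e-02,
        1.87957508e-02, -3.33717071e-05]), 'ee_pos': array([ 148.36214786, -606.63846268,  240.96445566]), 'orientation': array([-3.11762898e+00, -3.75559476e-01,  2.30819964e-04]), 'ft_force': array([-0.81380154, -0.25114548, -0.38622938]), 'moment': array([ 0.02704028, -0.01808566, -0.02098064]), 'grasp_force': 0.0, 'width': 88.01955637458838}
```

View pics/top0.png

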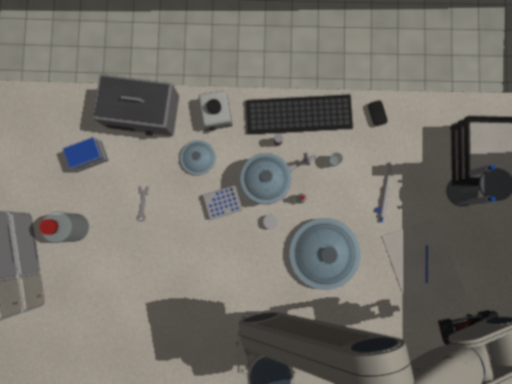

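View pics/side0.png

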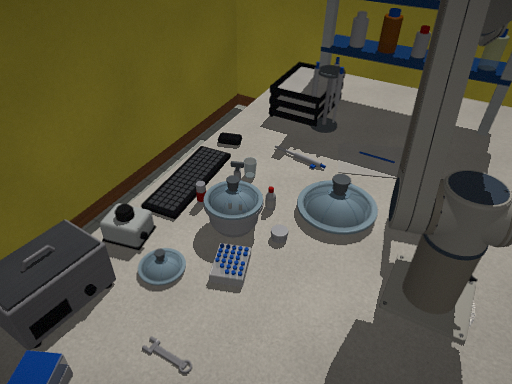

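The top view shows three lid-like things: small at (197,157), middle at (266,178) and large at (325,253). The middle one fits: it sits on a raised white base with a side tube and tap at about (310,158). I'll confirm this in an enlarged crop.

```bash
python3 - <<'E'
from h import *
d=cam('top'); f=d['frame']; s=cam('side'); g=s['frame']
a=cv2.resize(f[130:220,230:350],None,fx=6,fy=6,interpolation=cv2.INTER_CUBIC)
b=cv2.resize(g[140:240,180:300],None,fx=5,fy=5,interpolation=cv2.INTER_CUBIC)
cv2.imwrite('pics/ct.png',a); cv2.imwrite('pics/cs.png',b)
hsv=cv2.cvtColor(f,cv2.COLOR_BGR2HSV); 
m=((hsv[...,0]>90)&(hsv[...,0]<125)&(hsv[...,1]>50)).astype('uint8')
for c in cv2.findContours(cv2.morphologyEx(m,cv2.MORPH_CLOSE,np.ones((5,5))),0,2)[0]:
    if cv2.contourArea(c)>300: 
        (u,v),ax,_=cv2.fitEllipse(c); print((u,v),ax,onz(d,u,v,115), onz(d,u+ax[0]/2,v,115)-onz(d,u-ax[0]/2,v,115))
E
```

```text
(270.8948059082031, 374.83819580078125) (27.919166564941406, 36.48322677612305) [-80.01712132 -13.18198405 115.        ] [  2.86712702 -97.9944724    0.        ]
(222.61805725097656, 203.62356567382812) (24.245471954345703, 27.858686447143555) [516.54212445 178.56546779 115.        ] [  2.43946407 -88.78382385   0.        ]
(81.63848876953125, 152.63394165039062) (24.35749053955078, 39.21046829223633) [690.851392   705.43366322 115.        ] [  2.586313   -89.25816701   0.        ]
```

View pics/ct.png

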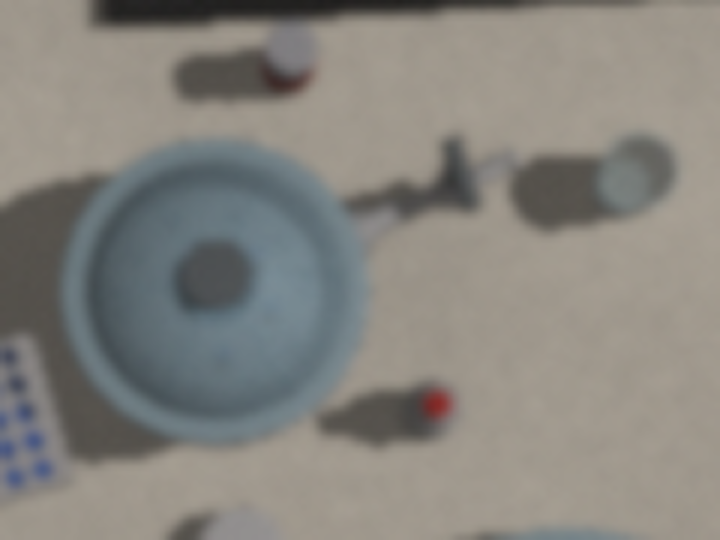

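View pics/cs.png

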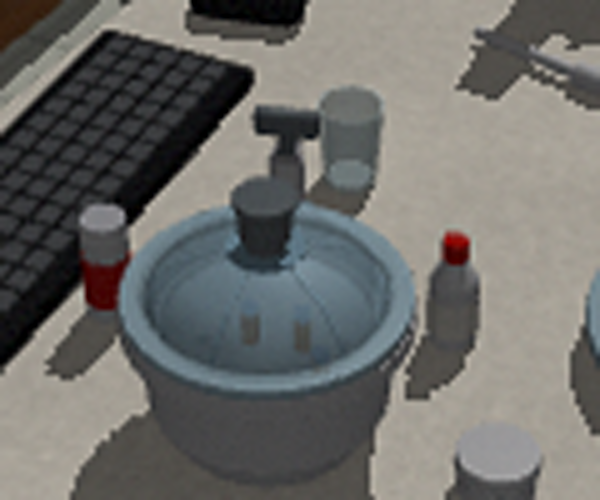

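Crop check: the middle lid has its knob at (266,176), and it sits on the white base with the tube running right to the tap key at about (306,158). The key lies nearly across the tube. Next I'll measure it.

```bash
python3 - <<'E'
from h import *
d=cam('top'); s=cam('side')
fu=lambda x,y:((x+.5)/6-.5+230,(y+.5)/6-.5+130)
su=lambda x,y:((x+.5)/5-.5+180,(y+.5)/5-.5+140)
print('knob',onz(d,*fu(214,274),194),'flange',onz(d,*fu(216,289),116))
print('knob side',onz(s,*su(265,190),194))
g=cv2.cvtColor(d['frame'],cv2.COLOR_BGR2GRAY)
for n,D,(x0,y0,x1,y1),zs in(('top',d,(302,150,312,167),142),('side',s,(228,158,245,170),132),('knobT',d,(255,165,277,187),194),('knobS',s,(224,172,243,184),190)):
    gg=cv2.cvtColor(D['frame'],cv2.COLOR_BGR2GRAY)[y0:y1,x0:x1]
    print(n); print(gg)
# key by hand
a=onz(d,*fu(452,140),142);b=onz(d,*fu(466,205),142);print('key',(a+b)/2,b-a,np.hypot(*(b-a)[:2]))
c=onz(s,*su(287,121),132); a=onz(s,*su(256,118),132);b=onz(s,*su(318,124),132); print('keyS',c,b-a)
E
```

```text
knob [615.65312561  25.81104592 194.        ] flange [616.16948223  23.73335342 116.        ]
knob side [622.40231959  21.7746332  194.        ]
top
[[154 154 154 153 152 153 154 155 156 155]
 [153 153 150 146 145 149 153 156 155 154]
 [150 144 135 129 130 141 150 154 154 154]
 [145 130 112 104 111 129 146 152 152 152]
 [143 120  95  87 100 123 142 149 150 148]
 [143 122  92  82  93 115 135 145 143 141]
 [143 123  92  79  86 106 125 135 134 129]
 [140 117  86  71  81  97 114 126 127 127]
 [130 105  77  65  74  89 104 117 127 133]
 [116  90  66  60  69  83  99 115 128 134]
 [ 98  76  61  58  66  81  96 115 130 137]
 [ 80  70  63  62  67  76  92 111 132 143]
 [ 74  70  70  71  69  73  86 106 130 145]
 [ 80  80  80  79  75  74  85 103 128 145]
 [102 102 101 101  94  90  95 112 132 147]
 [127 129 128 128 124 119 120 131 143 150]
 [143 145 144 146 145 143 144 147 150 152]]
side
[[  0  51 162 160 160 160 159 153 154 156 156 154 158 159 158 158 156]
 [ 35 163 165 160 164 160 158 158 158 156 153 156 158 157 163 155 142]
 [160 161 162 163 164 162 166 166 164 163 162 160 159 160 165 160 102]
 
[... 3166 characters left out ...]
64  62 173
   93]
 [158 163 105  72  75  78  77  81  78  80  76  77  80  78  80  73  63 110
   78]
 [161 167  93  76  77  76  79  78  79  78  80  80  81  79  81  74  63  81
   78]
 [163 165  80  77  77  78  77  77  77  79  80  79  81  80  80  70  96 104
   89]
 [141 140  78  54  80  80  79  77  79  80  78  80  81  81  62  81 135 133
  124]
 [133 126 125  28  49  70  80  81  83  83  83  81  64  40  50 119 124 134
  130]
 [108 109 112  61  33  43  44  52  51  53  46  43  37  33  65  97 106 110
  116]]
key [ 688.20530337 -121.39265596  142.        ] [-39.60487019  -9.17962866   0.        ] 40.6547823095081
keyS [ 693.49092846 -122.98499755  132.        ] [-40.88216771 -15.15919131   0.        ]
```

Request:
arm_command:
  series:
    - {"linear":[0.032,-0.017,0],"turn":0}
    - {"linear":[0.032,-0.017,0],"turn":0}
    - {"linear":[0.032,-0.017,0],"turn":0}
    - {"linear":[0.032,-0.017,0],"turn":0}
    - {"linear":[0.032,-0.017,0],"turn":0}
    - {"linear":[0.032,-0.017,0],"turn":0}
    - {"linear":[0.032,-0.017,0],"turn":0}
    - {"linear":[0.032,-0.017,0],"turn":0}
    - {"linear":[0.032,-0.017,0],"turn":0}
    - {"linear":[0.032,-0.017,0],"turn":0}
  jaw: 1

```text
t: 1.3
ee_pos: [419.9, -364.9, 241.8]
orientation: [3.119, 0.376, 0.0]
ft_force: [0.5, 0.0, 0.4]
width: 87.6
grasp_force: 0.0
```

Request:
arm_command:
  series:
    - {"linear":[0.032,-0.017,0],"turn":0}
    - {"linear":[0.032,-0.017,0],"turn":0}
    - {"linear":[0.032,-0.017,0],"turn":0}
    - {"linear":[0.032,-0.017,0],"turn":0}
    - {"linear":[0.032,-0.017,0],"turn":0}
    - {"linear":[0.032,-0.017,0],"turn":0}
    - {"linear":[0.032,-0.017,0],"turn":0}
    - {"linear":[0.032,-0.017,0],"turn":0}
    - {"linear":[0.032,-0.017,0],"turn":0}
    - {"linear":[0.032,-0.017,0],"turn":0}

```text
t: 2.3
ee_pos: [690.3, -123.7, 241.6]
orientation: [-3.119, -0.376, 0.0]
ft_force: [-0.0, -1.1, 0.1]
width: 88.0
grasp_force: 0.0
```

Request:
arm_command:
  series:
    - {"linear":[0,0,0],"turn":-0.145}
    - {"linear":[0,0,0],"turn":-0.145}
    - {"linear":[0,0,0],"turn":-0.145}
    - {"linear":[0,0,0],"turn":-0.145}
    - {"linear":[0,0,0],"turn":-0.145}
    - {"linear":[0,0,0],"turn":-0.145}
    - {"linear":[0,0,0],"turn":-0.145}
    - {"linear":[0,0,0],"turn":-0.145}
    - {"linear":[0,0,0],"turn":-0.145}
    - {"linear":[0,0,0],"turn":-0.145}

```text
t: 3.3
ee_pos: [689.3, -124.8, 241.5]
orientation: [-2.078, -2.356, 0.0]
ft_force: [1.1, 0.5, -0.3]
width: 87.7
grasp_force: 0.0
```

Request:
arm_command:
  series:
    - {"linear":[0,0,0],"turn":-0.145}
    - {"linear":[0,0,0],"turn":-0.145}
    - {"linear":[0,0,0],"turn":-0.145}
    - {"linear":[0,0,0],"turn":-0.145}
    - {"linear":[0,0,0],"turn":-0.145}
    - {"linear":[0,0,0],"turn":-0.145}
    - {"linear":[0,0,0],"turn":-0.145}
    - {"linear":[0,0,0],"turn":-0.145}
    - {"linear":[0,0,0],"turn":-0.145}
    - {"linear":[0,0,0],"turn":-0.145}

```text
t: 4.3
ee_pos: [689.3, -124.8, 241.5]
orientation: [0.007, -3.141, -0.0]
ft_force: [-0.8, -0.1, 0.4]
width: 87.8
grasp_force: 0.0
```

Request:
arm_command:
  series:
    - {"linear":[0,0,0],"turn":-0.145}
    - {"linear":[0,0,0],"turn":-0.145}
    - {"linear":[0,0,0],"turn":0}
    - {"linear":[0,0,0],"turn":0}
  jaw: 0.4

```text
t: 4.7
ee_pos: [689.3, -124.8, 241.6]
orientation: [0.445, -3.11, -0.0]
ft_force: [0.4, -0.1, 0.6]
width: 62.2
grasp_force: 0.0
```

```bash
cat >> h.py <<'E'
def tool(T=None):
    o=ctrl.get_obs(); R=cv2.Rodrigues(np.array(o['orientation'],float))[0]
    print('t',o['t'],'p',o['ee_pos'].round(1),'yaw',np.degrees(np.arctan2(R[1,0],R[0,0])).round(1),'q',o['qpos'].round(2),'F',o['ft_force'].round(1),'M',o['moment'].round(2),'w',o['width'],o['grasp_force'],'z',R[:,2].round(3))
    if T is not None: print('shift tool',(R.T@(np.array(T)-o['ee_pos'])).round(1))
E
python3 - <<'E'
from h import *
tool([691.5,-122.5,134])
d=cam('side'); cv2.imwrite('pics/s1.png',cv2.resize(d['frame'][90:240,170:310],None,fx=4,fy=4,interpolation=cv2.INTER_CUBIC))
for z in (241,): print(proj(d,[691.5,-122.5,132]))
E
```

```text
t 4.7 p [ 689.3 -124.8  241.6] yaw -163.7 q [-0.2   0.53  1.45 -0.    1.16 -2.05] F [ 0.4 -0.1  0.6] M [-0.   -0.15 -0.03] w 62.16683658416919 0.0 z [-0.  0. -1.]
shift tool [ -2.7   1.6 107.6]
[237.42401135 164.03613024]
```

View pics/s1.png

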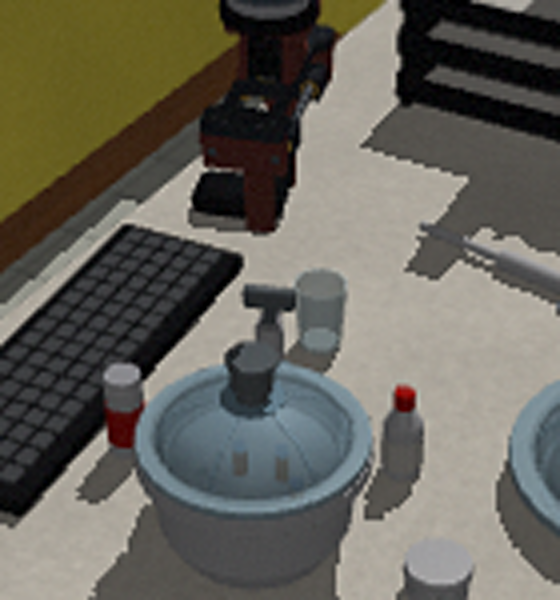

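The side view shows the gripper above the tap key (key at about (237,164) in the full frame), and the path down is clear. I'll descend, grip and check.

Request:
arm_command:
  series:
    - {"linear":[-0.0027,0.0016,0.014],"turn":0}
    - {"linear":[0,0,0.015],"turn":0}
    - {"linear":[0,0,0.015],"turn":0}
    - {"linear":[0,0,0.015],"turn":0}
    - {"linear":[0,0,0.012],"turn":0}
    - {"linear":[0,0,0.01],"turn":0}
    - {"linear":[0,0,0.008],"turn":0}
    - {"linear":[0,0,0.007],"turn":0}
    - {"linear":[0,0,0.006],"turn":0}
    - {"linear":[0,0,0.006],"turn":0}

```text
t: 5.75
ee_pos: [691.8, -122.6, 133.6]
orientation: [-0.451, 3.108, -0.0]
ft_force: [0.1, -0.3, -0.5]
width: 61.4
grasp_force: 0.0
```

Request:
arm_command:
  series:
    - {"linear":[0,0,0],"turn":0}
    - {"linear":[0,0,0],"turn":0}
    - {"linear":[0,0,0],"turn":0}
    - {"linear":[0,0,0],"turn":0}
    - {"linear":[0,0,0],"turn":0}
    - {"linear":[0,0,0],"turn":0}
    - {"linear":[0,0,0],"turn":0}
    - {"linear":[0,0,0],"turn":0}
  jaw: -1

```text
t: 6.55
ee_pos: [691.4, -121.6, 133.8]
orientation: [0.451, -3.109, -0.002]
ft_force: [-0.4, 4.9, 3.6]
width: 11.9
grasp_force: 29.8
```

```bash
python3 -c "
from h import *
tool()"
```

```text
t 6.55 p [ 691.4 -121.6  133.8] yaw -163.5 q [-0.19  0.65  1.51  0.    0.98 -2.05] F [-0.4  4.9  3.6] M [1.02 0.07 0.05] w 11.913459050224091 29.802595674991608 z [-0.     0.001 -1.   ]
```

Request:
arm_command:
  series:
    - {"linear":[0,0.0015,0],"turn":0.05}
    - {"linear":[0,0,0],"turn":0.1}
    - {"linear":[0,0,0],"turn":0.1}
    - {"linear":[0,0,0],"turn":0.1}
    - {"linear":[0,0,0],"turn":0.1}
    - {"linear":[0,0,0],"turn":0.1}
    - {"linear":[0,0,0],"turn":0.1}

```text
t: 7.25
ee_pos: [691.4, -121.7, 133.8]
orientation: [0.571, 3.088, -0.001]
ft_force: [0.3, -0.4, 1.1]
width: 12.3
grasp_force: 29.8
```

```bash
python3 -c "
from h import *
tool()"
```

```text
t 7.25 p [ 691.4 -121.7  133.8] yaw 159.0 q [-0.19  0.65  1.51 -0.    0.98 -1.4 ] F [ 0.3 -0.4  1.1] M [-0.15 -0.08  0.12] w 12.286492093174656 29.800827652215958 z [ 0.001 -0.001 -1.   ]
```

Request:
arm_command:
  series:
    - {"linear":[0,0,0],"turn":0.1}
    - {"linear":[0,0,0],"turn":0.1}
    - {"linear":[0,0,0],"turn":0.1}
    - {"linear":[0,0,0],"turn":0.1}
    - {"linear":[0,0,0],"turn":0.1}
    - {"linear":[0,0,0],"turn":0.08}
    - {"linear":[0,0,0],"turn":0.06}
    - {"linear":[0,0,0],"turn":0}

```text
t: 8.05
ee_pos: [691.2, -121.9, 133.9]
orientation: [1.509, 2.754, -0.001]
ft_force: [-0.3, -2.7, 1.0]
width: 12.2
grasp_force: 29.9
```

```bash
python3 -c "
from h import *
tool()"
```

```text
t 8.05 p [ 691.2 -121.9  133.9] yaw 122.6 q [-0.19  0.65  1.51 -0.    0.98 -0.76] F [-0.3 -2.7  1. ] M [-0.47  0.    0.04] w 12.178198172189767 29.883412420749664 z [ 0.    -0.001 -1.   ]
```

Request:
arm_command:
  series:
    - {"linear":[0,0,0],"turn":0.03}
    - {"linear":[0,0,0],"turn":0.03}
    - {"linear":[0,0,0],"turn":0.0}
    - {"linear":[0,0,0],"turn":0.0}

```text
t: 8.45
ee_pos: [691.2, -121.9, 133.8]
orientation: [1.588, 2.71, -0.001]
ft_force: [-0.7, -6.0, 2.0]
width: 12.0
grasp_force: 29.9
```

```bash
python3 -c "
from h import *
tool()"
```

```text
t 8.45 p [ 691.2 -121.9  133.8] yaw 119.3 q [-0.19  0.65  1.51 -0.    0.98 -0.7 ] F [-0.7 -6.   2. ] M [-0.88 -0.03 -0.05] w 12.04267674085846 29.881390929222107 z [ 0.    -0.001 -1.   ]
```

Request:
arm_command:
  series:
    - {"linear":[0,0,0],"turn":0}
    - {"linear":[0,0,0],"turn":0}
    - {"linear":[0,0,0],"turn":0}
    - {"linear":[0,0,0],"turn":0}
    - {"linear":[0,0,0],"turn":0}
    - {"linear":[0,0,-0.015],"turn":0}
    - {"linear":[0,0,-0.015],"turn":0}
    - {"linear":[0,0,-0.025],"turn":0}
    - {"linear":[0,0,-0.03],"turn":0}
    - {"linear":[0,0,-0.03],"turn":0}
  jaw: 0.4

```text
t: 9.45
ee_pos: [691.3, -121.1, 251.5]
orientation: [1.59, 2.708, 0.001]
ft_force: [-0.4, 0.7, 0.3]
width: 61.4
grasp_force: 0.0
```

```bash
python3 - <<'E'
from h import *
tool([617,24,245])
d=cam('side'); cv2.imwrite('pics/s2.png',cv2.resize(d['frame'][130:240,170:310],None,fx=5,fy=5,interpolation=cv2.INTER_CUBIC))
E
```

```text
t 9.45 p [ 691.3 -121.1  251.5] yaw 119.2 q [-0.19  0.53  1.44  0.    1.18 -0.7 ] F [-0.4  0.7  0.3] M [ 0.01 -0.11 -0.  ] w 61.442257511548135 0.0 z [ 0.001 -0.    -1.   ]
shift tool [162.9   5.8   6.4]
```

View pics/s2.png

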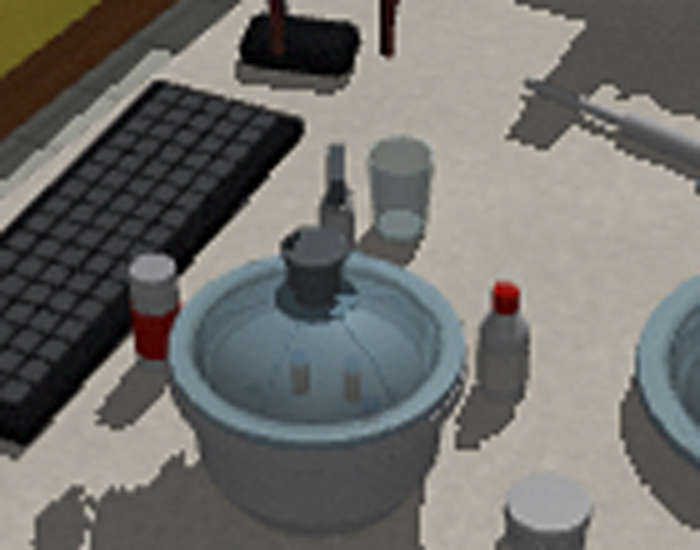

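The key now stands in line with the tube (upright grey bar at crop (336,165)). The knob is at crop (316,246). Next I'll move over the knob.

Request:
arm_command:
  series:
    - {"linear":[0.02,0.001,0],"turn":0}
    - {"linear":[0.03,0.0015,0],"turn":0}
    - {"linear":[0.03,0.0015,0],"turn":0}
    - {"linear":[0.03,0.0015,0],"turn":0}
    - {"linear":[0.03,0.0015,0],"turn":0}
    - {"linear":[0.023,0.0007,0],"turn":0}
    - {"linear":[0,0,0],"turn":0}
    - {"linear":[0,0,0.01],"turn":0}
    - {"linear":[0,0,0.01],"turn":0}
    - {"linear":[0,0,0],"turn":0}
  jaw: 0.7

```text
t: 10.5
ee_pos: [617.5, 24.2, 226.4]
orientation: [-1.591, -2.706, 0.003]
ft_force: [-0.7, -0.1, -0.2]
width: 75.0
grasp_force: 0.0
```

```bash
python3 - <<'E'
from h import *
tool([618.5,25,177])
d=cam('side'); a=d['frame'][110:210,180:300]; cv2.imwrite('pics/s3.png',cv2.resize(a,None,fx=6,fy=6,interpolation=cv2.INTER_CUBIC))
E
```

```text
t 10.5 p [617.5  24.2 226.4] yaw 119.1 q [ 0.02  0.43  1.66 -0.    1.06 -0.49] F [-0.7 -0.1 -0.2] M [-0.08 -0.08  0.04] w 74.97063627291512 0.0 z [-0.003 -0.    -1.   ]
shift tool [ 0.2  1.5 49.4]
```

View pics/s3.png

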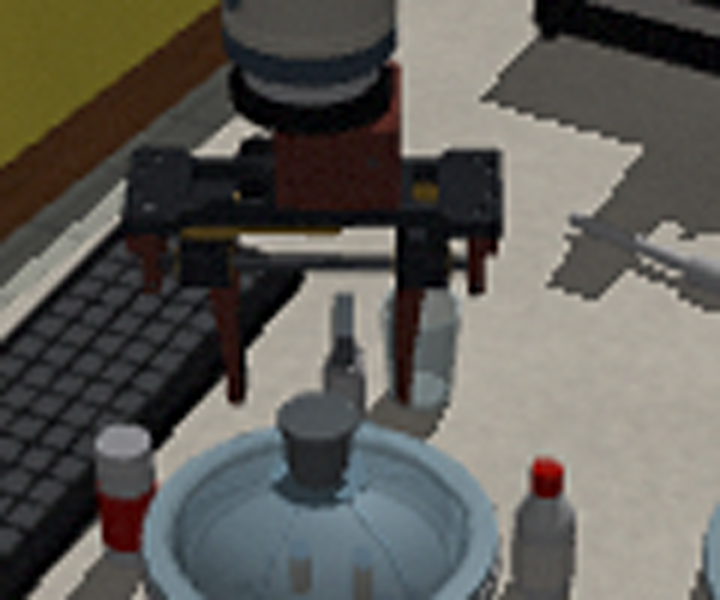

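Fingertips at crop (236,400) and (405,400) straddle the knob at (317,415), well centred. I'll descend and grip.

Request:
arm_command:
  series:
    - {"linear":[0,0.0012,0.008],"turn":0}
    - {"linear":[0,0,0.008],"turn":0}
    - {"linear":[0,0,0.008],"turn":0}
    - {"linear":[0,0,0.008],"turn":0}
    - {"linear":[0,0,0.007],"turn":0}
    - {"linear":[0,0,0.006],"turn":0}
    - {"linear":[0,0,0.004],"turn":0}
    - {"linear":[0,0,0],"turn":0}

```text
t: 11.35
ee_pos: [619.1, 25.6, 179.0]
orientation: [-1.59, -2.709, 0.001]
ft_force: [0.8, 0.2, 0.4]
width: 75.0
grasp_force: 0.0
```

Request:
arm_command:
  series:
    - {"linear":[0,0,0],"turn":0}
    - {"linear":[0,0,0],"turn":0}
    - {"linear":[0,0,0],"turn":0}
    - {"linear":[0,0,0],"turn":0}
    - {"linear":[0,0,0],"turn":0}
    - {"linear":[0,0,0],"turn":0}
    - {"linear":[0,0,0],"turn":0}
    - {"linear":[0,0,0],"turn":0}
  jaw: -1

```text
t: 12.15
ee_pos: [619.1, 25.4, 179.9]
orientation: [-1.59, -2.709, 0.001]
ft_force: [-3.7, -2.0, 4.3]
width: 41.0
grasp_force: 30.0
```

```bash
python3 -c "
from h import *
tool()"
```

```text
t 12.15 p [619.1  25.4 179.9] yaw 119.2 q [ 0.02  0.49  1.69 -0.    0.97 -0.49] F [-3.7 -2.   4.3] M [-0.42  0.57  0.09] w 40.96992510480948 30.000676810741425 z [-0.001 -0.    -1.   ]
```

The width of 41 mm means the pads are on the lip (42), not the shank (34). I'll open, go 4 mm lower and grip again.

Request:
arm_command:
  series:
    - {"linear":[0,0,0],"turn":0}
    - {"linear":[0,0,0],"turn":0}
    - {"linear":[0,0,0],"turn":0}
    - {"linear":[0,-0.001,0.002],"turn":0}
    - {"linear":[0,0,0.002],"turn":0}
    - {"linear":[0,0,0],"turn":0}
    - {"linear":[0,0,0],"turn":0}
  jaw: 0.4

```text
t: 12.85
ee_pos: [618.5, 25.1, 175.5]
orientation: [-1.591, -2.709, 0.0]
ft_force: [0.7, -0.2, -0.1]
width: 61.6
grasp_force: 0.0
```

Request:
arm_command:
  series:
    - {"linear":[0,0,0],"turn":0}
    - {"linear":[0,0,0],"turn":0}
    - {"linear":[0,0,0],"turn":0}
    - {"linear":[0,0,0],"turn":0}
    - {"linear":[0,0,0],"turn":0}
    - {"linear":[0,0,0],"turn":0}
    - {"linear":[0,0,0],"turn":0}
    - {"linear":[0,0,0],"turn":0}
  jaw: -1

```text
t: 13.65
ee_pos: [618.8, 25.2, 175.7]
orientation: [1.59, 2.709, 0.0]
ft_force: [1.4, 0.3, -0.2]
width: 41.1
grasp_force: 30.0
```

```bash
python3 -c "
from h import *
tool()"
```

```text
t 13.65 p [618.8  25.2 175.7] yaw 119.2 q [ 0.02  0.49  1.69  0.    0.96 -0.49] F [ 1.4  0.3 -0.2] M [ 0.08 -0.33 -0.  ] w 41.14249556518068 29.99990165233612 z [ 0.  0. -1.]
```

The pads still meet the lip, since they reach above the shank. Now a gentle pull to see whether the grip holds; a slip would be harmless here.

Request:
arm_command:
  series:
    - {"linear":[0,0,-0.001],"turn":0}
    - {"linear":[0,0,-0.001],"turn":0}
    - {"linear":[0,0,0],"turn":0}
    - {"linear":[0,0,0],"turn":0}

```text
t: 14.05
ee_pos: [617.7, 25.1, 176.5]
orientation: [-1.59, -2.707, 0.002]
ft_force: [2.5, 0.5, -15.1]
width: 40.9
grasp_force: 30.0
```

Request:
arm_command:
  series:
    - {"linear":[0,0,-0.001],"turn":0}
    - {"linear":[0,0,-0.001],"turn":0}
    - {"linear":[0,0,0],"turn":0}
    - {"linear":[0,0,0],"turn":0}

```text
t: 14.45
ee_pos: [618.1, 24.9, 179.7]
orientation: [-1.59, -2.709, 0.001]
ft_force: [-0.4, 0.4, -11.9]
width: 40.9
grasp_force: 30.0
```

```bash
python3 -c "
from h import *
tool()"
```

```text
t 14.45 p [618.1  24.9 179.7] yaw 119.2 q [ 0.02  0.49  1.69 -0.    0.97 -0.49] F [ -0.4   0.4 -11.9] M [-0.03 -0.02 -0.02] w 40.89544397553389 29.998417496681213 z [-0.001 -0.    -1.   ]
```

Request:
arm_command:
  series:
    - {"linear":[0,0,-0.001],"turn":0}
    - {"linear":[0,0,-0.001],"turn":0}
    - {"linear":[0,0,-0.001],"turn":0}
    - {"linear":[0,0,-0.0015],"turn":0}
    - {"linear":[0,0,-0.0015],"turn":0}
    - {"linear":[0,0,-0.002],"turn":0}
    - {"linear":[0,0,-0.002],"turn":0}
    - {"linear":[0,0,-0.002],"turn":0}
    - {"linear":[0,0,0],"turn":0}
    - {"linear":[0,0,0],"turn":0}

```text
t: 15.45
ee_pos: [618.7, 25.1, 191.9]
orientation: [1.59, 2.709, 0.0]
ft_force: [0.1, 0.3, -3.9]
width: 40.8
grasp_force: 30.0
```

Request:
arm_command:
  series:
    - {"linear":[0,0,-0.002],"turn":0}
    - {"linear":[0,0,-0.002],"turn":0}
    - {"linear":[0,0,-0.0015],"turn":0}
    - {"linear":[0,0,0],"turn":0}
    - {"linear":[0,0,0],"turn":0}
    - {"linear":[0,0,0],"turn":0}
    - {"linear":[0,0,0],"turn":0}

```text
t: 16.15
ee_pos: [618.5, 25.1, 197.1]
orientation: [-1.59, -2.709, 0.0]
ft_force: [0.7, -0.1, -3.2]
width: 40.9
grasp_force: 30.0
```

```bash
python3 - <<'E'
from h import *
tool()
d=cam('side'); a=d['frame'][125:245,180:300]; cv2.imwrite('pics/s4.png',cv2.resize(a,None,fx=5,fy=5,interpolation=cv2.INTER_CUBIC))
E
```

```text
t 16.15 p [618.5  25.1 197.1] yaw 119.2 q [ 0.02  0.47  1.68  0.    1.   -0.49] F [ 0.7 -0.1 -3.2] M [-0.03 -0.06  0.05] w 40.945868202343036 29.999529719352722 z [-0.  0. -1.]
```

View pics/s4.png

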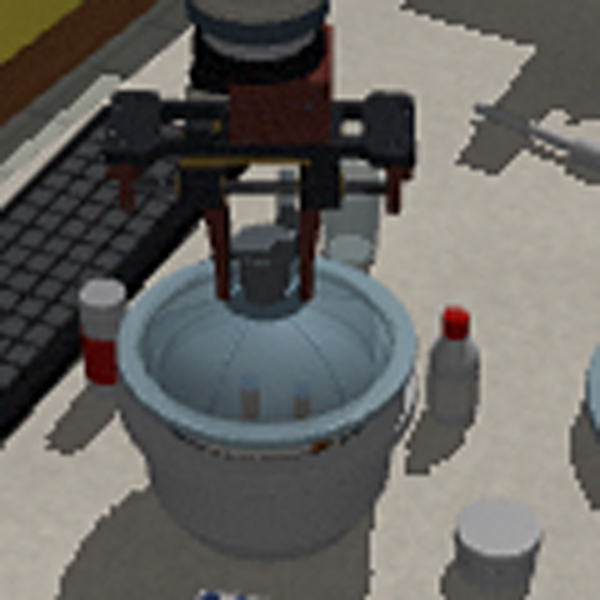

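The lid hangs level in the fingers. There is a gap above the rim at about crop (270,445), and the remaining load of about 3.3 N is just its weight. The key at (288,200) is still in line, so I'll hand in.

```bash
python3 -c "
from h import *
print(ctrl.close_job())"
```

```text
the job is handed in; nothing more can be done
None
```

The job is handed in: the tap key is in line with the tube, and the lid is free and held level about 21 mm above the rim, gripped by the knob's lip instead of its shank; no pass/fail verdict came back.

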